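# Send a covered dish through the pass and ring the bell

### The arm

A 6-joint arm with a two-finger parallel gripper is mounted at the origin on the work surface. World frame = base frame: x ahead of the robot, y to its left, z up, the work surface at z = 0. Lengths are in m, angles in rad, forces in N, time in s.
With the tool pointing down it reaches from about 0.35 to 0.775 m from the base axis. Payload 5.5 kg.
Tool frame: the origin (TCP) lies between the finger pads; the fingertips stand 19 mm ahead of it and the grasp point (between the pads) is the TCP (env.tcp_to_tips is the distance from the TCP to the fingertips, in m); z points along the fingers, y is the direction in which the jaws open and shut (so a half turn about z gives the same grasp; the last joint's range is limited). The gripper opens to 85 mm and grips with 20 to 120 N. Pads are 22 mm wide; open, the fingers measure 114 mm over their backs; the gripper's body (76 mm by 85 mm) begins 54 mm behind the grasp point. The pads swing forward as they close: fully open they stand 13 mm farther back than shut.
Start: joints at [1.188, 0.313, 0.046, 1.304, 0, 1.431], TCP at [0.138, 0.558, 0.25] pointing down, gripper open.
Joint ranges: [-2.76, 2.76], [-0.86, 1.69], [-1.03, 1.26], [-2.2, 2.34], [-1.47, 1.5], [-3.14, 3.14]. Speed limits (rad/s): [2.57, 2.57, 3.14, 3.14, 3.14, 3.14].

### API

Orientations are given as a unit quaternion [w, x, y, z].
In Python, from workcell import env, eyes, job gives the robot as it stands. The module is installed in compiled form; this text tells all that it offers.
- The arm moves only by the tool move_arm, never from a script. Its argument "commands" is a list of rows, each a list of 3 entries, a list of its own where there are three numbers: the shift along the world's x, y, z as a fraction of full scale, then the turn, a rotation vector about the world's x, y, z as a fraction of full scale, then the gripper command: -1 is shut, 1 is fully open, values between are in proportion. In form: [[[x, y, z], [wx, wy, wz], gripper], ...]. A call has 1 to 5 rows; each row shifts and turns the commanded pose from where the row before left it; what a row does not reach is not made up. Full scale, the value 1, is 0.04 m for a shift and 8 degrees for a turn. A row lasts 1/10 s, in which the tool goes at most 50 mm and 8.59 degrees, less where a joint would pass 70% of its speed; a pose out of reach is approached as far as the arm can. A call with a number of a shift or a turn outside -1 to 1 is refused whole. A call with a gripper value outside its range is refused whole. The fingers move at their own pace and stop on an object; "newtons" is the grip in N (left out, the last holds). Time passes only in rows, so rows that do not move let the fingers close. It gives the time, the measured TCP pose, the force and the opening at its end, in the units of the state.
- env.get_state(): the state, without advancing time (a new reading comes with each control period).
- eyes.read_camera(name): name is "side" or "top" or "wrist"; returns a dict with "frame" (384x512x3 uint8, red, green, blue), "mtx" (3x3 intrinsics, pixels), "camera_from_world" (4x4, takes a point from world to camera coordinates); the wrist camera has in their place "mount" (4x4, takes a point from camera to tool coordinates, whose origin is the TCP and whose axes are the flange's). Camera axes: x right, y down, z forward; pixel columns grow to the right and rows downward; lengths in m; the calibration is good to about 2 mm. A picture is of the moment at which its call begins: read the wrist's pose just before it. There is no depth.
- job.hand_in(): hands the job in, once; it reports no verdict.
The state is a dict: "clock": time; "joint_pos": joint angles; "qvel": joint speeds; "tau": joint torques, N m; "tcp_pos": TCP position; "orientation": TCP orientation; "wrist_force": force on the tool from outside, world axes, zero at the start; "ft_torque": the same for the moment, N m; "finger_gap": finger opening in m.
Only numpy, scipy, OpenCV 4.12 (cv2) and the standard library are available. Lean on these libraries where they do the work, as an engineer would, in place of code of your own. Each camera call takes 0.05 s, during which the arm holds its last target.

### The job

Push the covered metal dish along the counter, through the narrow gap between the scale and the sauce box, until all of it is on the dark pick-up plate behind them, then press the service bell to call the waiter and come away from it. Only slide the dish: do not lift or tip it, do not ring before it is on the plate, and leave the other kitchen things where they stand.

Things in the scene. Friction and masses are not known exactly. Their poses are not given: they have to be found in the camera images.
- dish: Loose covered metal dish with a flat lid, a slab with straight upright sides: 100 mm along its x, 124 mm along its y, 44 mm high (48 with the lid's flat top), upright edges rounded at 18 mm radius, 0.3 to 0.65 kg. Origin at the centre of its underside, z up. It slides on the steel counter and starts on the robot's left (+y side), with its y axis within about 25 degrees of the world y axis. Its shape is the same turned by half a turn.
- scale: Low grey bench scale with a steel weighing top, screwed down: 120 mm along its x, 90 mm along its y, 45 mm high. Origin at the centre of its underside. It stands on the robot's side of the gap; its +x face (60 mm from the origin) is one wall of the gap. The dish must pass along the scale's -y direction, from its +y side to its -y side.
- saucebox: Low white box with four round steel lids in its top, screwed down: 110 mm along its x, 90 mm along its y, 42 mm high (small knobs to 47). Origin at the centre of its underside, axes parallel to the scale's. Its -x face (55 mm from the origin) is the other wall of the gap. The gap between the two is 106 to 112 mm wide and the two overlap by 80 to 90 mm along it.
- plate: Dark pick-up plate let flush into the counter beyond the gap (nothing to bump over): 140 mm along its x, 165 mm along its y, with a 5 mm dull steel border outside that. Origin at its centre at counter height, axes parallel to the scale's, in line with the gap within 10 mm and 155 to 185 mm past the scale's origin along the scale's -y.
- bell: Round steel service bell on a black foot, screwed to the counter on the robot's right: 72 mm across, dome 38 mm high, with a push knob on a stem at its top centre. Origin at the centre of its underside.
- plunger_top (a point): Top centre of the bell's push knob, a steel disc of 20 mm diameter, 52 mm above the counter when not pressed. Press it straight down.
- plunger (a joint): Travel of the bell's push knob: 0 at rest, 0.005 m fully pressed; it rings past 0.003 m. A spring returns it: 1.5 N starts it moving, 4 N takes it fully down.
- dish_corner0 (a point): Point on the dish's rounded upright edge at its underside, at x +44.7 mm, y +56.7 mm in the dish's frame.
- dish_corner1 (a point): Point on the dish's rounded upright edge at its underside, at x +44.7 mm, y -56.7 mm in the dish's frame.
- dish_corner2 (a point): Point on the dish's rounded upright edge at its underside, at x -44.7 mm, y -56.7 mm in the dish's frame.
- dish_corner3 (a point): Point on the dish's rounded upright edge at its underside, at x -44.7 mm, y +56.7 mm in the dish's frame.
- jar: Loose bystander: jar, 56 mm across, 85 mm high. Origin under its centre, as for all bystanders.
- squeezer: Loose bystander: yellow bottle, 58 mm across, 170 mm high.
- ramekin: Loose bystander: white bowl, 72 mm across, 42 mm high.
- shaker: Loose bystander: steel shaker, 44 mm across, 76 mm high.
- cup: Loose bystander: steel cup, 68 mm across, 85 mm high.
- spoon: Loose bystander: spoon lying on the counter far from the robot.
- tin: Loose bystander: tin can, 66 mm across, 70 mm high.
Not all that is in view belongs to the job. What is shaped like the dish but red is not meant. What is shaped like the scale but purple is not meant.

How it is judged:
On the way, in this order (a step that is already met when the one before it is completed fails the run):
1. the dish is in the gap between the scale and the sauce box, flat on the counter (y of dish in the frame of scale between -0.035 and 0.035 m and x of dish in the frame of scale above 0.105 m and x of dish in the frame of saucebox below -0.1 m and height (world z) of dish below 0.005 m), for 0.05 s.
2. the whole dish is on the plate (x of dish_corner0 in the frame of plate between -0.07 and 0.07 m and y of dish_corner0 in the frame of plate between -0.0825 and 0.0825 m and x of dish_corner1 in the frame of plate between -0.07 and 0.07 m and y of dish_corner1 in the frame of plate between -0.0825 and 0.0825 m and x of dish_corner2 in the frame of plate between -0.07 and 0.07 m and y of dish_corner2 in the frame of plate between -0.0825 and 0.0825 m and x of dish_corner3 in the frame of plate between -0.07 and 0.07 m and y of dish_corner3 in the frame of plate between -0.0825 and 0.0825 m and height (world z) of dish below 0.005 m), for 0.1 s.
3. the bell is pressed (value of joint plunger above 0.003 m), for 0.02 s.
At the end, for the whole second after the job is handed in: All four corner points of the dish lie within the plate's 140 x 165 mm outline, the dish is flat on it (underside below 5 mm) and at rest, and the bell's knob has come back up (below 1.5 mm). The dish went through the gap and the bell was pressed (past 3 mm) after the dish was wholly on the plate (all of step 2 and angle between dish's own z axis and vertical below 0.05 rad and linear speed of dish below 0.01 m/s and value of joint plunger below 0.0015 m); the robot touches nothing.
It fails at once if the dish is lifted or tipped (8 mm off the counter or 0.12 rad) (height (world z) of dish above 0.008 m or angle between dish's own z axis and vertical above 0.12 rad).
It fails at once if the bell is rung before the whole dish is on the plate (value of joint plunger above 0.003 m and not (x of dish_corner0 in the frame of plate between -0.07 and 0.07 m and y of dish_corner0 in the frame of plate between -0.0825 and 0.0825 m and x of dish_corner1 in the frame of plate between -0.07 and 0.07 m and y of dish_corner1 in the frame of plate between -0.0825 and 0.0825 m and x of dish_corner2 in the frame of plate between -0.07 and 0.07 m and y of dish_corner2 in the frame of plate between -0.0825 and 0.0825 m and x of dish_corner3 in the frame of plate between -0.07 and 0.07 m and y of dish_corner3 in the frame of plate between -0.0825 and 0.0825 m)).
It fails at once if another kitchen thing is moved by more than 25 mm (distance of any of jar, squeezer, ramekin, shaker, cup, spoon, tin from where it was at the start of the episode above 0.025 m).
It also fails if it takes over 72 s, if anything falls off the work surface, if the arm or the gripper's body presses on something with over 40 N, if the wrist force passes 120 N, or if a joint passes its speed limit or range.

## Working session

There is one attempt and no reset: what is moved stays moved. The work goes in short steps, Python scripts to look and compute and a tool call to move; the robot and the scene stay as the last step left them, time stands still between calls to the robot, and variables do not carry over. Pictures are saved under pics/ and viewed, and the job is handed in when it is done.

Besides the shell and the picture viewer there is one more tool, called after "Emit:" as a command line: name --argument value ..., lists and objects as JSON in quotes. move_arm: Moves the arm, as the interface text tells. Its arguments: {"type":"object","properties":{"commands":{"type":"array","items":{"type":"array"}},"newtons":{"type":"number"}},"required":["commands"]}

```bash
mkdir -p pics
python3 - <<'E'
from workcell import env, eyes, job
import cv2, numpy as np, pickle
s=env.get_state(); print({k:np.round(v,3).tolist() for k,v in s.items()}, env.tcp_to_tips)
for n in ["side","top","wrist"]:
    c=eyes.read_camera(n); pickle.dump(c,open(f"pics/{n}0.pkl","wb"))
    cv2.imwrite(f"pics/{n}0.png",c["frame"][:,:,::-1]); print(n,{k:np.round(v,4).tolist() for k,v in c.items() if k!="frame"})
E
```

```text
{'clock': 0.0, 'joint_pos': [1.188, 0.314, 0.045, 1.304, 0.0, 1.431], 'qvel': [0.0, -0.0, -0.001, 0.0, 0.0, 0.0], 'tau': [0.0, -48.062, 29.854, 0.019, -0.0, -0.0], 'tcp_pos': [0.138, 0.558, 0.249], 'orientation': [-0.0, 0.121, 0.993, -0.001], 'wrist_force': [0.74, 0.086, 0.698], 'ft_torque': [0.022, -0.015, 0.014], 'finger_gap': 0.085} 0.019
side {'mtx': [[413.8053, 0.0, 258.6887], [0.0, 413.8053, 187.4032], [0.0, 0.0, 1.0]], 'camera_from_world': [[0.791, -0.6117, 0.0123, -0.3721], [-0.3831, -0.5109, -0.7696, 0.266], [0.4771, 0.604, -0.6384, 1.1289], [0.0, 0.0, 0.0, 1.0]]}
top {'mtx': [[454.3975, 0.0, 260.3342], [0.0, 454.3975, 200.5217], [0.0, 0.0, 1.0]], 'camera_from_world': [[-0.0172, -0.9997, -0.017, 0.0433], [-0.9971, 0.0184, -0.074, 0.5186], [0.0743, 0.0157, -0.9971, 1.3845], [0.0, 0.0, 0.0, 1.0]]}
wrist {'mtx': [[269.2719, 0.0, 255.0388], [0.0, 269.2719, 186.7459], [0.0, 0.0, 1.0]], 'mount': [[0.0008, -0.959, -0.2833, 0.0724], [1.0, 0.0009, -0.0003, 0.0002], [0.0006, -0.2833, 0.959, -0.1241], [0.0, 0.0, 0.0, 1.0]]}
```

View pics/top0.png

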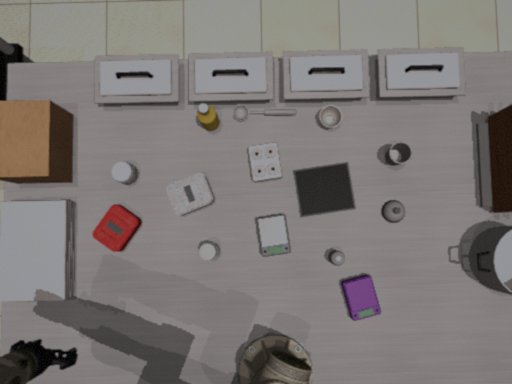

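View pics/side0.png

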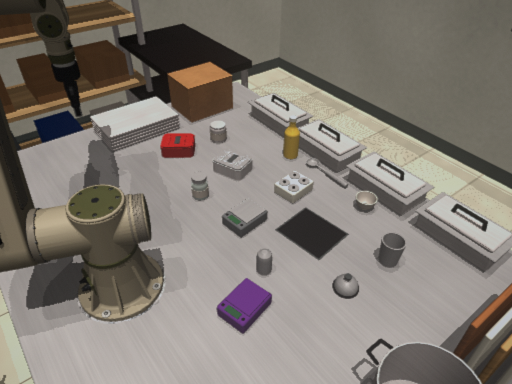

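View pics/wrist0.png

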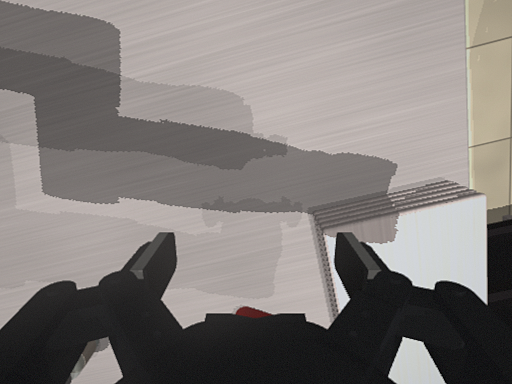

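The top view shows a grey dish at (189,194) and a red dish-shaped decoy at (116,228). The grey scale is at (273,235), the purple decoy at (361,297), the sauce box at (265,162), the plate at (324,189) and the bell at (394,211). The grey dish and grey scale fit the description, because the red and purple ones are ruled out. I'll confirm with an enlarged crop.

Run:
```python
import cv2
a=cv2.imread("pics/top0.png"); c=a[130:280,90:430]
cv2.imwrite("pics/crop0.png",cv2.resize(c,(782,345),interpolation=cv2.INTER_CUBIC))
```

```text
(no output)
```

View pics/crop0.png

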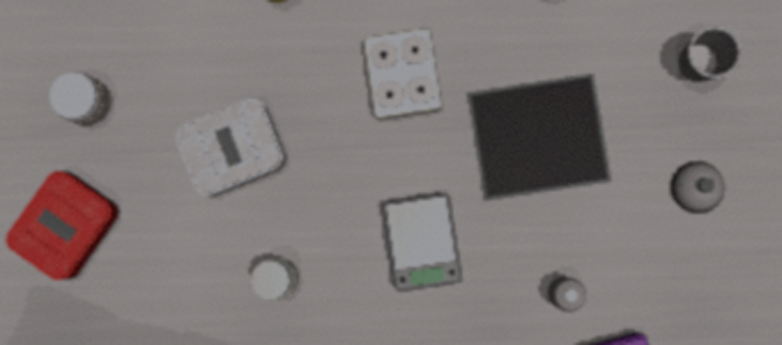

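The crop confirms the grey dish, the grey scale, the white sauce box and the dark plate. Next I'll measure them from the top view.

```bash
cat > h.py <<'E'
import numpy as np, cv2
from scipy.spatial.transform import Rotation as R
def ray(cam,uv,z,Twc=None):
    """pixels (N,2) -> world points on plane z"""
    if Twc is None: Twc=np.linalg.inv(cam["camera_from_world"])
    uv=np.atleast_2d(np.asarray(uv,float)); K=cam["mtx"]
    d=np.c_[uv,np.ones(len(uv))]@np.linalg.inv(K).T@Twc[:3,:3].T
    o=Twc[:3,3]; t=(z-o[2])/d[:,2]
    return o+t[:,None]*d
def proj(cam,P,Twc=None):
    T=cam["camera_from_world"] if Twc is None else np.linalg.inv(Twc)
    p=np.atleast_2d(P)@T[:3,:3].T+T[:3,3]; p=p@cam["mtx"].T
    return p[:,:2]/p[:,2:]
def wristT(s,cam):
    T=np.eye(4); q=s["orientation"]; T[:3,:3]=R.from_quat([q[1],q[2],q[3],q[0]]).as_matrix(); T[:3,3]=s["tcp_pos"]
    return T@cam["mount"]
def rect(P):
    (c,wh,a)=cv2.minAreaRect((np.asarray(P)[:,:2]*1000).astype(np.float32)); return np.round(c,1),np.round(wh,1),round(a,1)
E
python3 - <<'E'
from h import *; import pickle
c=pickle.load(open("pics/top0.pkl","rb")); g=cv2.cvtColor(c["frame"],cv2.COLOR_RGB2GRAY)
for n,(x,y) in dict(dish=(170,180),sauce=(265,150),scale=(273,225),bg=(240,200),bell=(394,225),plate=(324,180)).items(): print(n,c["frame"][y,x])
def show(n,m,seed,z):
    num,l,st,ce=cv2.connectedComponentsWithStats(m.astype(np.uint8)); k=l[seed[1],seed[0]]
    cs,_=cv2.findContours((l==k).astype(np.uint8),0,cv2.CHAIN_APPROX_NONE); p=max(cs,key=len)[:,0]
    print(n,len(p),rect(ray(c,p,z)))
show("plate",g<70,(324,180),0)
b=g[200,240]; print(b)
for t in(170,180,190): show("sauce",g>t,(265,171),.042)
for t in(170,180,190): show("scale",g>t,(273,225),.045)
print("dishc",ray(c,[[189,194]],.048),"bell", ray(c,[[396,208]],.05), "others", np.round(ray(c,[[208,251],[337,257],[207,115],[124,173],[398,153]],.08),3).tolist())
E
```

```text
dish [135 131 128]
sauce [147 142 142]
scale [151 152 153]
bg [133 128 127]
bell [136 131 131]
plate [45 41 43]
plate 190 (array([ 553.1, -165.3]), array([142.1, 167. ]), 7.8)
129
sauce 1788 (array([558.7,  61.5]), array([1607.4, 1183.5]), 88.5)
sauce 1788 (array([558.7,  61.5]), array([1607.4, 1183.5]), 88.5)
sauce 1788 (array([558.7,  61.5]), array([1607.4, 1183.5]), 88.5)
scale 1788 (array([558.3,  61.4]), array([1603.9, 1181. ]), 88.5)
scale 1788 (array([558.3,  61.4]), array([1603.9, 1181. ]), 88.5)
scale 1788 (array([558.3,  61.4]), array([1603.9, 1181. ]), 88.5)
dishc [[0.54105582 0.24996904 0.048     ]] bell [[ 0.48697317 -0.37360993  0.05      ]] others [[0.369, 0.189, 0.08], [0.345, -0.188, 0.08], [0.775, 0.189, 0.08], [0.605, 0.439, 0.08], [0.648, -0.377, 0.08]]
```

The plate is at (553,-165) mm, yaw 7.8°. The dish is about 45 mm to the far side of the gap line. The plan has three steps:
1. Push the dish sideways, which also aligns it.
2. Push it through the gap with two part-open fingers.
3. Press the bell.

First I'll take a closer wrist view.

Emit:
move_arm --commands '[[[0.75,-0.95,0],[0,0,0.225],1],[[0.75,-0.95,0],[0,0,0.225],1],[[0.75,-0.95,0],[0,0,0.225],1],[[0.75,-0.95,0],[0,0,0.225],1],[[0.75,-0.95,0],[0,0,0.225],1]]'

```text
clock: 0.65
tcp_pos: [0.2889, 0.3665, 0.2502]
orientation: [0.0, 0.042, 0.999, 0.0]
wrist_force: [0.6, 0.4, -0.0]
finger_gap: 0.086
```

Emit:
move_arm --commands '[[[0.75,-0.95,0.1],[0,0,0.225],1],[[0.75,-0.95,0.1],[0,0,0.225],1],[[0.75,-0.95,0.1],[0,0,0.225],1],[[0.75,-0.95,0.1],[0,0,0.225],1],[[0.75,-0.95,0.1],[0,0,0.225],1]]'

```text
clock: 1.15
tcp_pos: [0.439, 0.1763, 0.2704]
orientation: [0.0, -0.036, 0.999, 0.0]
wrist_force: [1.2, 0.7, 0.1]
finger_gap: 0.0854
```

Emit:
move_arm --commands '[[[0.5,0,0.2],[0,0,0.225],1],[[0.5,0,0.2],[0,0,0.225],1],[[0,0,0],[0,0,0],1],[[0,0,0],[0,0,0],1]]'

```text
clock: 1.55
tcp_pos: [0.4779, 0.178, 0.2857]
orientation: [-0.001, -0.067, 0.998, 0.0]
wrist_force: [-0.6, -0.0, 0.2]
finger_gap: 0.0852
```

```bash
cat > snap.py <<'E'
import sys,pickle; from h import *
from workcell import env,eyes
s=env.get_state(); c=eyes.read_camera(sys.argv[1]); n=sys.argv[2]
if sys.argv[1]=="wrist": c["Twc"]=wristT(s,c)
pickle.dump(c,open(f"pics/{n}.pkl","wb")); cv2.imwrite(f"pics/{n}.png",c["frame"][:,:,::-1])
print({k:np.round(s[k],4).tolist() for k in ("clock","tcp_pos","orientation","joint_pos","finger_gap","wrist_force")})
E
python3 snap.py wrist w1
```

```text
{'clock': 1.55, 'tcp_pos': [0.4779, 0.178, 0.2857], 'orientation': [-0.0007, -0.0666, 0.9978, 0.0], 'joint_pos': [0.199, 0.1795, -0.0425, 1.3502, 0.0002, 0.0657], 'finger_gap': 0.0852, 'wrist_force': [-0.576, -0.009, 0.1673]}
```

View pics/w1.png

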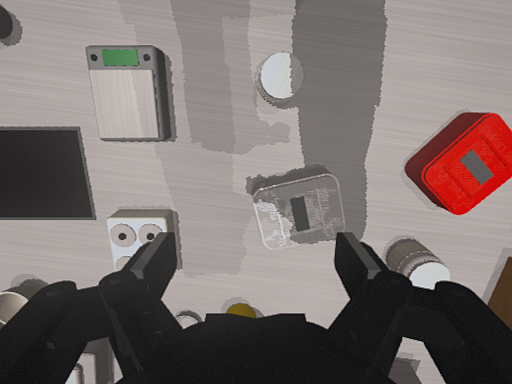

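Wrist view: the dish is at (300,210), the scale at (128,92), the sauce box at (140,235) partly hidden by a finger, and the plate at left. I'll shift to centre on the gap.

Emit:
move_arm --commands '[[[0.5,-1,0.2],[0,0,0],1],[[0.5,-1,0.2],[0,0,0],1],[[0.5,-1,0.2],[0,0,0],1],[[0.5,-1,0],[0,0,0],1],[[0,0,0],[0,0,0],1]]'

```text
clock: 2.1
tcp_pos: [0.5593, 0.0147, 0.3095]
orientation: [-0.0, -0.065, 0.998, -0.001]
wrist_force: [-0.5, 0.0, -0.5]
finger_gap: 0.0855
```

```bash
python3 snap.py wrist w2; python3 -c "
import cv2;a=cv2.imread('pics/w2.png');cv2.imwrite('pics/w2b.png',cv2.resize(a[0:290,100:450],(800,580*800//810),interpolation=cv2.INTER_CUBIC))"
```

```text
{'clock': 2.1, 'tcp_pos': [0.5593, 0.0147, 0.3095], 'orientation': [-0.0001, -0.0647, 0.9979, -0.0006], 'joint_pos': [-0.1167, 0.2745, 0.1369, 1.4332, -0.0012, -0.2461], 'finger_gap': 0.0855, 'wrist_force': [-0.5292, 0.0193, -0.4746]}
```

View pics/w2.png

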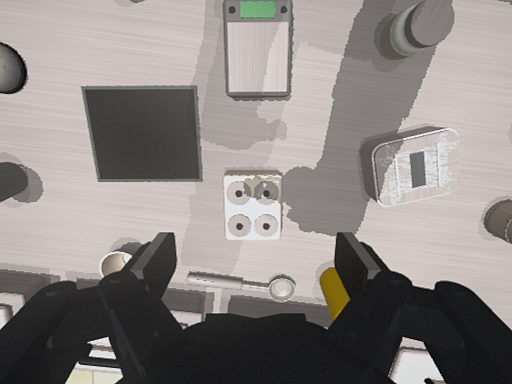

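```bash
python3 -c "
import cv2;a=cv2.imread('pics/w2.png');cv2.imwrite('pics/w2s.png',cv2.resize(a[60:260,205:305],(400,800)[:2],interpolation=cv2.INTER_CUBIC)[:600]);cv2.imwrite('pics/w2c.png',cv2.resize(a[0:150,205:325],(480,600),interpolation=cv2.INTER_CUBIC));cv2.imwrite('pics/w2b.png',cv2.resize(a[150:260,205:305],(500,550),interpolation=cv2.INTER_CUBIC));cv2.imwrite('pics/w2d.png',cv2.resize(a[110:220,360:480],(600,550),interpolation=cv2.INTER_CUBIC))"
```

```text
(no output)
```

View pics/w2c.png

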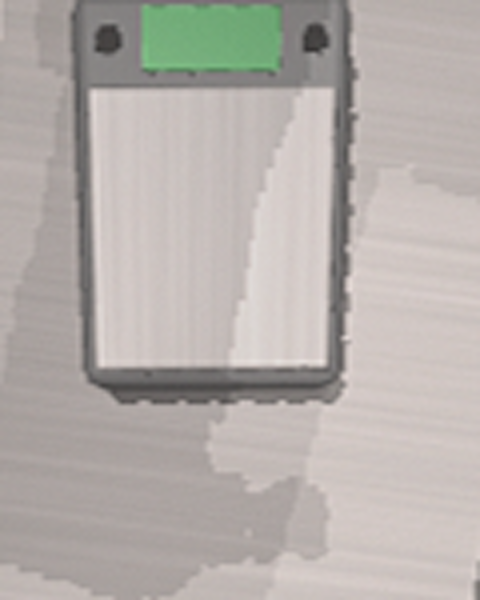

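View pics/w2b.png

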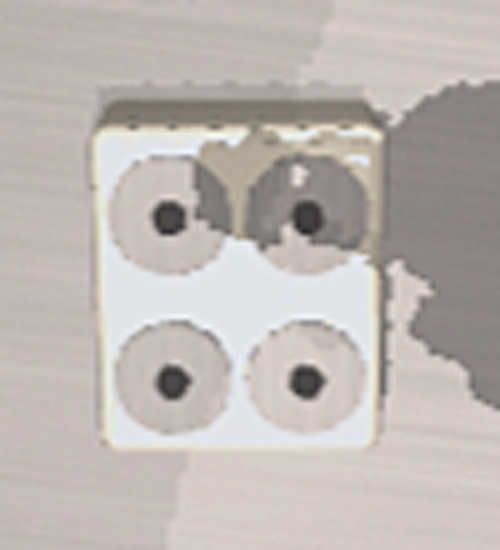

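View pics/w2d.png

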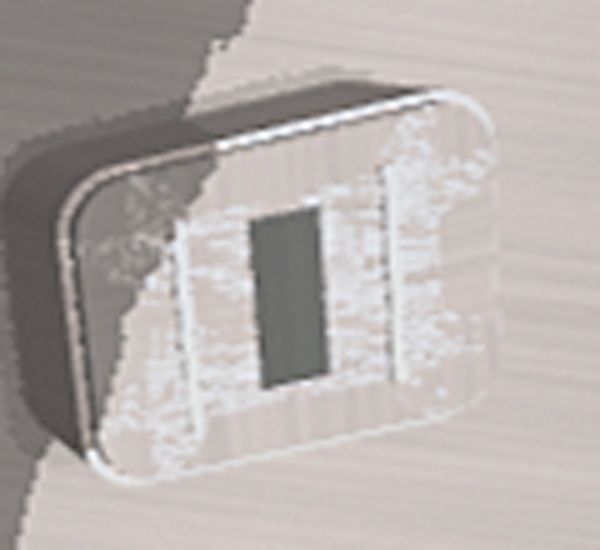

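Run:
```python
from h import *; import pickle
c=pickle.load(open("pics/w2.pkl","rb")); T=c["Twc"]
o=np.array([205,0]); sc=ray(c,np.array([[86,380],[344,380],[352,0],[72,0]])/4+o,.045,T)
print("scale",np.round(sc[:,:2]*1e3,1).tolist())
d=sc[0]-sc[1]; print("width",np.hypot(*d[:2]),"ang",np.degrees(np.arctan2(d[1],d[0]))+90)
o=np.array([205,150]); sb=ray(c,np.array([[97,130],[382,128],[375,448],[105,448]])/5+o,.042,T)
print("sauce",np.round(sb[:,:2]*1e3,1).tolist(),rect(sb)); d=sb[0]-sb[1];print(np.hypot(*d[:2]),np.degrees(np.arctan2(d[1],d[0]))+90)
print("sauce base",np.round(ray(c,np.array([[103,103],[360,103]])/5+o,0,T)*1e3,1).tolist())
o=np.array([360,110]); L=ray(c,np.array([[100,170],[440,90],[495,160],[498,380],[460,415],[130,483],[92,450],[65,240]])/5+o,.046,T)
print("dish",rect(L)); 
print("win",np.round(ray(c,np.array([[290,297]])/5+o,.048,T)*1e3,1))
g=cv2.cvtColor(c["frame"],cv2.COLOR_RGB2GRAY); m=(g<75).astype(np.uint8); n,l,s,ce=cv2.connectedComponentsWithStats(m); k=l[130,145]
cs,_=cv2.findContours((l==k).astype(np.uint8),0,1); p=max(cs,key=len)[:,0]; print("plate",rect(ray(c,p,0,T)))
```

```text
scale [[476.7, -35.7], [465.2, 51.8], [354.0, 35.5], [365.3, -51.2]]
width 0.08819661009844981 ang 7.453881405373863
sauce [[591.5, -27.6], [579.8, 57.0], [684.9, 71.5], [696.2, -14.7]] (array([638.2,  21.2]), array([106.1,  86.9]), 7.8)
0.08541956721472257 7.895752237775184
sauce base [[593.3, -30.1, 0.0], [582.2, 54.0, 0.0]]
dish (array([543.2, 252.7]), array([ 99.4, 122. ]), 21.1)
win [[543.1 253.   48. ]]
plate (array([ 553.9, -164.2]), array([138.1, 165. ]), 7.5)
```

All sizes and angles agree: yaw is about 7.6°, and along the scale's x axis the gap centre is u≈525 mm with the dish at u≈572. Now I go to the far side of the dish.

Emit:
move_arm --commands '[[[0.25,0.9,0],[0,0,0],0.41],[[0.25,0.9,0],[0,0,0],0.41],[[0.25,0.9,0],[0,0,0],0.41],[[0.25,0.9,0],[0,0,0],0.41],[[0.25,0.9,0],[0,0,0],0.41]]'

```text
clock: 2.65
tcp_pos: [0.6064, 0.2014, 0.3104]
orientation: [-0.001, -0.068, 0.998, 0.0]
wrist_force: [1.1, -0.3, 0.3]
finger_gap: 0.0603
```

Emit:
move_arm --commands '[[[0.25,0.9,-0.4],[0,0,0],0.41],[[0.25,0.9,-0.9],[0,0,0],0.41],[[0.0,0.0,-1],[0,0,0],0.41],[[0,0,-1],[0,0,0],0.41],[[0,0,0],[0,0,0],0.41]]'

```text
clock: 3.15
tcp_pos: [0.6215, 0.2698, 0.1724]
orientation: [-0.007, -0.069, 0.998, -0.001]
wrist_force: [-0.9, -0.3, -1.0]
finger_gap: 0.0603
```

```bash
python3 snap.py wrist w3; python3 snap.py side s3
```

```text
{'clock': 3.15, 'tcp_pos': [0.6215, 0.2698, 0.1724], 'orientation': [-0.007, -0.0686, 0.9976, -0.0014], 'joint_pos': [0.291, 0.5552, 0.226, 1.2558, 0.0004, 0.1537], 'finger_gap': 0.0603, 'wrist_force': [-0.9235, -0.3428, -0.9694]}
{'clock': 3.2, 'tcp_pos': [0.6238, 0.2698, 0.1766], 'orientation': [-0.0041, -0.0682, 0.9977, -0.0008], 'joint_pos': [0.2901, 0.5527, 0.2323, 1.2587, 0.0003, 0.1536], 'finger_gap': 0.0601, 'wrist_force': [-0.5748, -0.7769, 1.1931]}
```

View pics/w3.png

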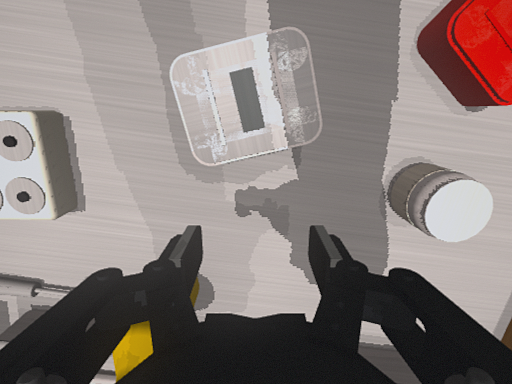

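View pics/s3.png

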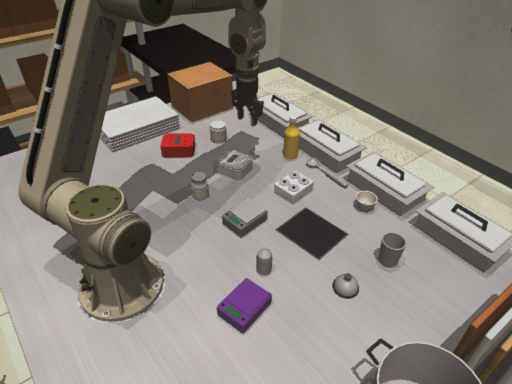

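Emit:
move_arm --commands '[[[0.2,-0.1,-0.9],[0,0,0],0.41],[[0.1,0,-0.9],[0,0,0],0.41],[[0,0,-0.9],[0,0,0],0.41],[[0,0,-0.7],[0,0,0],0.41],[[0,0,0],[0,0,0],0.41]]'

```text
clock: 3.75
tcp_pos: [0.6386, 0.2646, 0.0425]
orientation: [-0.002, -0.067, 0.998, -0.0]
wrist_force: [-0.7, 0.4, -0.5]
finger_gap: 0.0603
```

```bash
python3 snap.py wrist w4
```

```text
{'clock': 3.75, 'tcp_pos': [0.6386, 0.2646, 0.0425], 'orientation': [-0.0017, -0.067, 0.9978, -0.0002], 'joint_pos': [0.2767, 0.6555, 0.0699, 0.9885, 0.0002, 0.1427], 'finger_gap': 0.0603, 'wrist_force': [-0.713, 0.3656, -0.4892]}
```

View pics/w4.png

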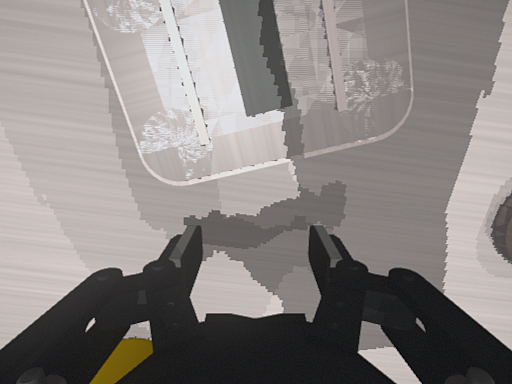

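The fingers are clear of the dish, which is ahead with its near corner at (180,185). Now I'll lower them and push sideways.

Emit:
move_arm --commands '[[[0,0,-0.35],[0,0,0],0.41],[[-0.25,-0.033,0],[0,0,0],0.41],[[-0.25,-0.033,0],[0,0,0],0.41],[[-0.25,-0.033,0],[0,0,0],0.41],[[-0.25,-0.033,0],[0,0,0],0.41]]'

```text
clock: 4.3
tcp_pos: [0.6019, 0.2601, 0.0322]
orientation: [0.003, -0.067, 0.998, 0.0]
wrist_force: [2.5, -1.1, 2.1]
finger_gap: 0.0602
```

Emit:
move_arm --commands '[[[-0.25,-0.033,0],[0,0,0],0.41],[[-0.25,-0.033,0],[0,0,0],0.41],[[0,0,0],[0,0,0],0.41]]'

```text
clock: 4.6
tcp_pos: [0.5785, 0.257, 0.0302]
orientation: [-0.0, -0.067, 0.998, 0.0]
wrist_force: [-0.1, -0.1, -0.4]
finger_gap: 0.0604
```

```bash
python3 snap.py wrist w5
```

```text
{'clock': 4.6, 'tcp_pos': [0.5785, 0.257, 0.0302], 'orientation': [-0.0004, -0.0672, 0.9977, 0.0002], 'joint_pos': [0.2911, 0.5654, -0.1285, 0.8776, 0.0005, 0.1566], 'finger_gap': 0.0604, 'wrist_force': [-0.1048, -0.0716, -0.4369]}
```

View pics/w5.png

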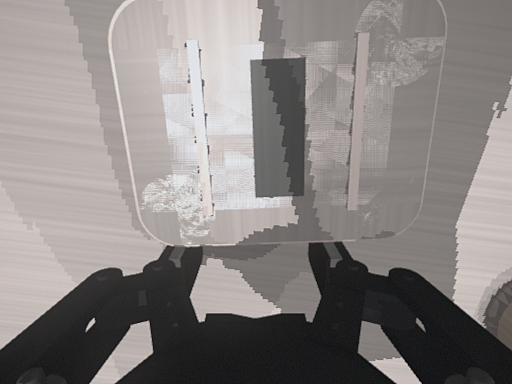

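Run:
```python
from h import *; import pickle
c=pickle.load(open("pics/w5.pkl","rb")); T=c["Twc"]
def uv(p): p=p[:,:2]*1e3; return np.round(np.c_[p@[.9912,.1323],p@[-.1323,.9912]],1).tolist()
print(uv(ray(c,[[279,127]],.048,T)), uv(ray(c,[[170,245],[385,240],[428,200],[146,225],[440,60],[115,60]],.046,T)))
```

```text
[[542.4, 187.6]] [[594.4, 140.3], [591.6, 236.3], [572.8, 252.0], [584.7, 130.7], [518.2, 246.4], [518.5, 126.7]]
```

Emit:
move_arm --commands '[[[-0.2,-0.027,0],[0,0,0],0.41],[[-0.15,-0.02,0],[0,0,0],0.41],[[-0.1,-0.013,0],[0,0,0],0.41],[[0,0,0],[0,0,0],0.41],[[0,0,0],[0,0,0],0.41]]'

```text
clock: 5.15
tcp_pos: [0.561, 0.2544, 0.0293]
orientation: [-0.001, -0.067, 0.998, -0.0]
wrist_force: [0.3, -1.6, 0.3]
finger_gap: 0.0605
```

```bash
python3 snap.py wrist w6
```

```text
{'clock': 5.15, 'tcp_pos': [0.561, 0.2544, 0.0293], 'orientation': [-0.0008, -0.0671, 0.9977, -0.0001], 'joint_pos': [0.2954, 0.5392, -0.1777, 0.8555, 0.0003, 0.161], 'finger_gap': 0.0605, 'wrist_force': [0.3031, -1.5926, 0.3243]}
```

View pics/w6.png

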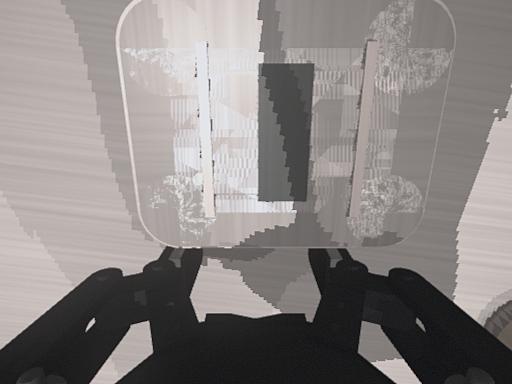

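Emit:
move_arm --commands '[[[0.4,0.05,0],[0,0,0],0.41],[[0.4,0.05,0.2],[0,0,0],0.41],[[0.1,0,1],[0,0,0],0.41],[[0,0,1],[0,0,0],0.41],[[0,0,1],[0,0,0],0.41]]'

```text
clock: 5.7
tcp_pos: [0.5973, 0.2583, 0.158]
orientation: [-0.001, -0.067, 0.998, -0.0]
wrist_force: [1.2, 0.3, -0.2]
finger_gap: 0.0604
```

Emit:
move_arm --commands '[[[0,0,1],[0,0,0],0.41],[[0,0,1],[0,0,0],0.41],[[0,0,0.5],[0,0,0],0.41],[[0,0,0],[0,0,0],0.41],[[0,0,0],[0,0,0],0.41]]'

```text
clock: 6.2
tcp_pos: [0.5978, 0.2585, 0.257]
orientation: [-0.0, -0.067, 0.998, 0.0]
wrist_force: [-0.0, -0.6, -0.7]
finger_gap: 0.0601
```

```bash
python3 snap.py wrist w7
```

```text
{'clock': 6.2, 'tcp_pos': [0.5978, 0.2585, 0.257], 'orientation': [-0.0003, -0.067, 0.9978, 0.0], 'joint_pos': [0.2849, 0.4675, 0.2906, 1.3944, 0.0001, 0.1508], 'finger_gap': 0.0601, 'wrist_force': [-0.0262, -0.5903, -0.6887]}
```

View pics/w7.png

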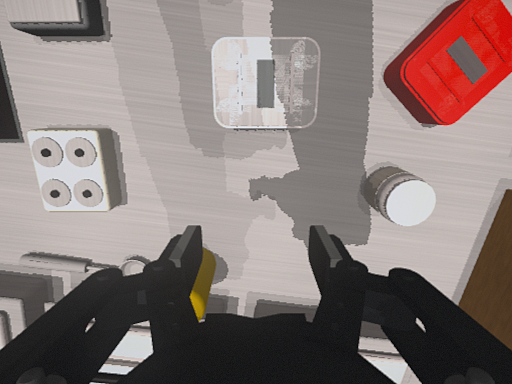

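```bash
cat >> h.py <<'E'
def uv(p): p=np.atleast_2d(p)[:,:2]*1e3; return np.round(np.c_[p@[.9912,.1323],p@[-.1323,.9912]],1).tolist()
def xy(u,v): return np.round([.9912*u-.1323*v,.1323*u+.9912*v],1)
E
python3 - <<'E'
from h import *; import pickle
c=pickle.load(open("pics/w7.pkl","rb")); T=c["Twc"]
print("win",uv(ray(c,[[266,83.5]],.048,T)),"lid edges L,R,T,B", uv(ray(c,[[212,60],[320,60],[265,37],[265,129]],.046,T)))
print("left edge", uv(ray(c,[[211,55],[215,115]],.046,T)),"bot",uv(ray(c,[[230,129.5],[305,128.5]],.046,T)))
m=cv2.inRange(cv2.cvtColor(c["frame"],cv2.COLOR_RGB2HSV),(0,150,60),(8,255,255))|cv2.inRange(cv2.cvtColor(c["frame"],cv2.COLOR_RGB2HSV),(172,150,60),(180,255,255))
cs,_=cv2.findContours(m,0,1);p=max(cs,key=cv2.contourArea)[:,0]; q=np.array(uv(ray(c,p,.02,T)));print("red min v",q[q[:,1].argmin()],"u range",q[:,0].min(),q[:,0].max()); print("red pts",q[::12].tolist())
print("tin",uv(ray(c,[[365,185],[400,165],[408,200]],.07,T)), "tin base",uv(ray(c,[[365,180]],0,T)))
t=pickle.load(open("pics/top0.pkl","rb"));print("jar",uv(ray(t,[[208,251]],.085)))
E
```

```text
win [[527.8, 189.8]] lid edges L,R,T,B [[502.7, 128.0], [502.5, 251.1], [479.1, 188.1], [579.7, 189.4]]
left edge [[497.5, 127.1], [563.3, 129.0]] bot [[580.4, 146.7], [579.0, 238.2]]
red min v [514.2 337.6] u range 434.2 574.7
red pts [[434.3, 413.7], [441.4, 401.2], [452.8, 390.5], [465.4, 378.6], [478.3, 366.4], [491.5, 354.0], [505.0, 341.3], [518.8, 338.2], [514.2, 337.6], [506.2, 345.1], [503.9, 351.0], [513.0, 357.3], [527.0, 365.8], [541.3, 380.8], [555.9, 397.4], [570.9, 413.2], [574.7, 429.6], [565.8, 443.4], [552.1, 455.8], [539.9, 467.0], [527.9, 478.0], [516.2, 490.0], [502.4, 492.5], [489.0, 488.9], [475.9, 485.3], [463.1, 481.8], [450.5, 478.4], [438.3, 464.6], [434.2, 452.0], [434.3, 438.0], [434.3, 424.1]]
tin [[643.6, 309.6], [619.1, 347.9], [662.6, 364.4]] tin base [[656.1, 338.5]]
jar [[390.8, 138.2]]
```

The dish is now square to the gap, at u≈528, v≈189. I'll turn the tool +90° and go behind it, in the 87 mm space before the red decoy.

Emit:
move_arm --commands '[[[-0.24,0.21,0],[0,0,0.94],-0.15],[[-0.24,0.21,0],[0,0,0.94],-0.15],[[-0.24,0.21,0],[0,0,0.94],-0.15],[[-0.24,0.21,0],[0,0,0.94],-0.15],[[-0.24,0.21,0],[0,0,0.94],-0.15]]'

```text
clock: 6.75
tcp_pos: [0.5485, 0.3004, 0.2549]
orientation: [-0.002, -0.387, 0.922, 0.0]
wrist_force: [-0.6, -0.4, -0.1]
finger_gap: 0.0362
```

Emit:
move_arm --commands '[[[-0.24,0.21,0],[0,0,0.94],-0.15],[[-0.24,0.21,0],[0,0,0.94],-0.15],[[-0.24,0.21,0],[0,0,0.94],-0.15],[[-0.24,0.21,0],[0,0,0.94],-0.15],[[-0.24,0.21,0],[0,0,0.94],-0.15]]'

```text
clock: 7.25
tcp_pos: [0.5005, 0.3423, 0.255]
orientation: [-0.002, -0.664, 0.748, 0.001]
wrist_force: [0.6, 0.7, -0.0]
finger_gap: 0.0361
```

Emit:
move_arm --commands '[[[-0.24,0.21,0],[0,0,0.94],-0.15],[[-0.24,0.21,0],[0,0,0.94],-0.15],[[0,0,0],[0,0,0],-0.15],[[0,0,0],[0,0,0],-0.15]]'

```text
clock: 7.65
tcp_pos: [0.4821, 0.359, 0.256]
orientation: [0.001, 0.753, -0.657, -0.0]
wrist_force: [-0.4, -0.1, 0.2]
finger_gap: 0.0363
```

```bash
python3 snap.py wrist w8
```

```text
{'clock': 7.65, 'tcp_pos': [0.4821, 0.359, 0.256], 'orientation': [0.0014, 0.7535, -0.6575, -0.0004], 'joint_pos': [0.5067, 0.3661, 0.1352, 1.3427, -0.0003, -1.2], 'finger_gap': 0.0363, 'wrist_force': [-0.407, -0.0552, 0.1516]}
```

View pics/w8.png

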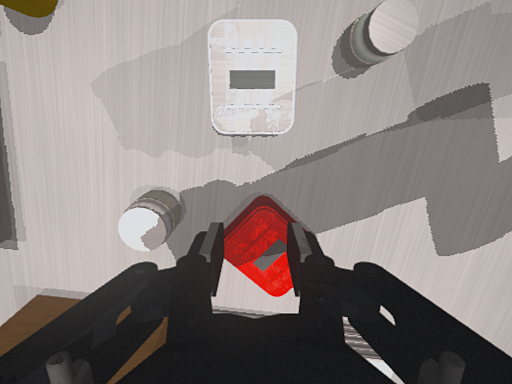

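Emit:
move_arm --commands '[[[0,0,-0.95],[0,0,0],-0.15],[[0,0,-0.95],[0,0,0],-0.15],[[0,0,-0.95],[0,0,0],-0.15],[[0,0,-0.95],[0,0,0],-0.15],[[0,0,-0.95],[0,0,0],-0.15]]'

```text
clock: 8.2
tcp_pos: [0.4831, 0.3585, 0.0659]
orientation: [0.0, 0.753, -0.658, 0.0]
wrist_force: [1.3, 0.6, -1.6]
finger_gap: 0.0362
```

Emit:
move_arm --commands '[[[0,0,-0.5],[0,0,0],-0.15],[[0,0,-0.4],[0,0,0],-0.15],[[0,0,0],[0,0,0],-0.15]]'

```text
clock: 8.5
tcp_pos: [0.4811, 0.3575, 0.0284]
orientation: [0.003, 0.753, -0.658, -0.001]
wrist_force: [-0.4, -0.4, 0.9]
finger_gap: 0.0364
```

```bash
python3 snap.py wrist w9; python3 snap.py side s9
```

```text
{'clock': 8.5, 'tcp_pos': [0.4811, 0.3575, 0.0284], 'orientation': [0.0028, 0.7534, -0.6576, -0.001], 'joint_pos': [0.5052, 0.5162, -0.2206, 0.8399, -0.0001, -1.2012], 'finger_gap': 0.0364, 'wrist_force': [-0.4423, -0.3817, 0.8829]}
{'clock': 8.55, 'tcp_pos': [0.4821, 0.3582, 0.0301], 'orientation': [0.0016, 0.7535, -0.6574, -0.0005], 'joint_pos': [0.5054, 0.5145, -0.2186, 0.8411, -0.0001, -1.2014], 'finger_gap': 0.0362, 'wrist_force': [0.7841, 0.6752, 0.5832]}
```

View pics/w9.png

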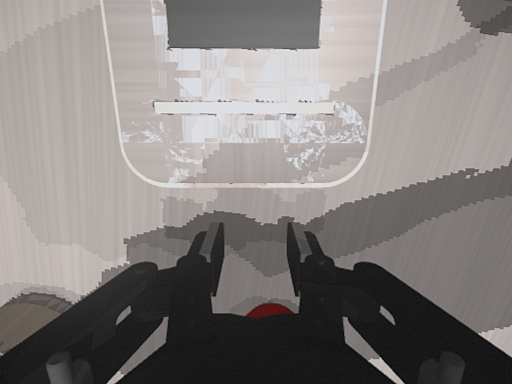

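View pics/s9.png

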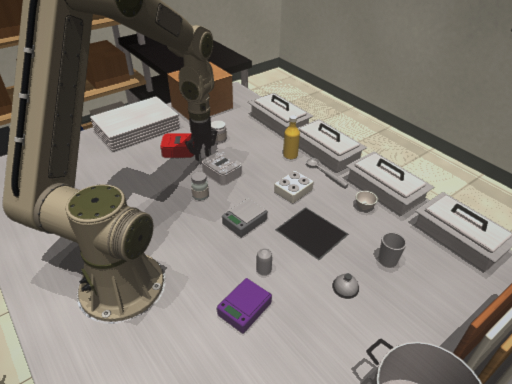

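Emit:
move_arm --commands '[[[0.05,-0.372,0],[0,0,0],-0.15],[[0.033,-0.248,0],[0,0,0],-0.15],[[0.023,-0.249,0],[0,0,0],-0.15],[[0.023,-0.249,0],[0,0,0],-0.15],[[0.023,-0.249,0],[0,0,0],-0.15]]'

```text
clock: 9.1
tcp_pos: [0.4895, 0.3043, 0.0326]
orientation: [-0.001, 0.754, -0.657, 0.0]
wrist_force: [-0.4, 3.5, 2.2]
finger_gap: 0.0361
```

Emit:
move_arm --commands '[[[0.023,-0.249,0],[0,0,0],-0.15],[[0.023,-0.249,0],[0,0,0],-0.15],[[0.023,-0.249,0],[0,0,0],-0.15],[[0.023,-0.249,0],[0,0,0],-0.15],[[0.023,-0.249,0],[0,0,0],-0.15]]'

```text
clock: 9.6
tcp_pos: [0.4933, 0.2541, 0.0315]
orientation: [0.0, 0.754, -0.657, -0.0]
wrist_force: [-0.3, 2.4, 2.5]
finger_gap: 0.0361
```

Emit:
move_arm --commands '[[[0.023,-0.249,0],[0,0,0],-0.15],[[0.023,-0.249,0],[0,0,0],-0.15],[[0,0,0],[0,0,0],-0.15],[[0,0,0],[0,0,0],-0.15]]'

```text
clock: 10.0
tcp_pos: [0.4948, 0.234, 0.0312]
orientation: [0.001, 0.754, -0.657, -0.0]
wrist_force: [-0.1, -0.2, -0.5]
finger_gap: 0.0359
```

```bash
python3 snap.py wrist w10;python3 snap.py top t10; python3 -c "
import cv2;a=cv2.imread('pics/t10.png');cv2.imwrite('pics/t10c.png',cv2.resize(a[130:290,150:360],None,fx=3.6,fy=3.6,interpolation=cv2.INTER_CUBIC))"
```

```text
{'clock': 10.0, 'tcp_pos': [0.4948, 0.234, 0.0312], 'orientation': [0.0009, 0.7539, -0.6569, -0.0], 'joint_pos': [0.2955, 0.4271, -0.3643, 0.7809, -0.0009, -1.4126], 'finger_gap': 0.0359, 'wrist_force': [-0.0613, -0.1999, -0.4665]}
{'clock': 10.05, 'tcp_pos': [0.4949, 0.2344, 0.0312], 'orientation': [0.0007, 0.7541, -0.6567, -0.0001], 'joint_pos': [0.296, 0.4272, -0.3641, 0.7808, -0.0007, -1.4126], 'finger_gap': 0.0364, 'wrist_force': [0.2038, 0.7302, 0.4034]}
```

View pics/w10.png

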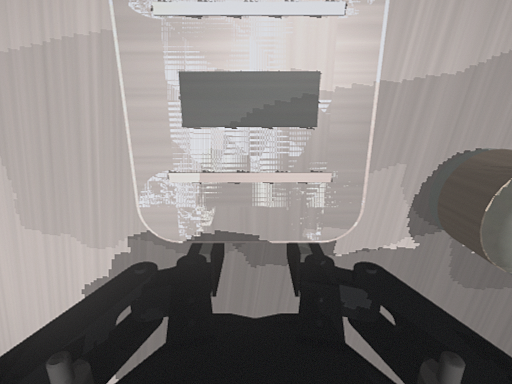

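View pics/t10c.png

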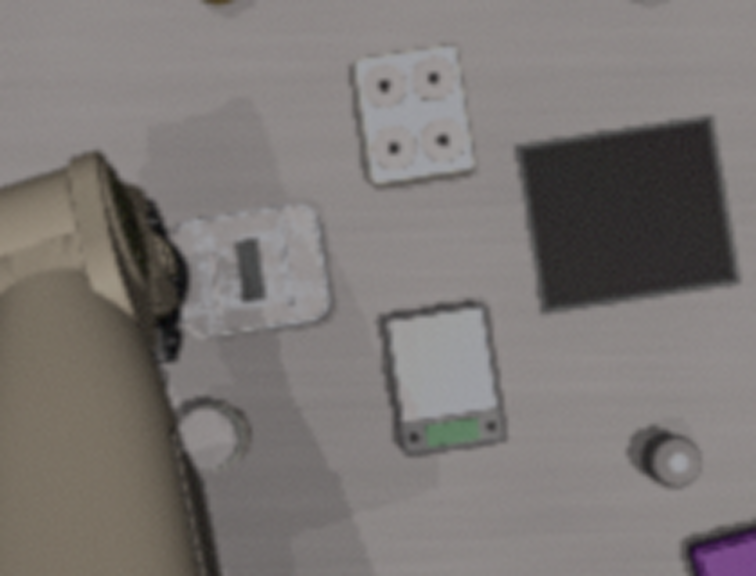

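Run:
```python
from h import *; import pickle
c=pickle.load(open("pics/w10.pkl","rb")); T=c["Twc"]
print("win",uv(ray(c,[[250,99]],.048,T)),"edges L,R", uv(ray(c,[[113,40],[385,40],[128,150],[370,150]],.046,T)),"back",uv(ray(c,[[180,241],[330,241]],.046,T)))
print(uv([.4949,.2344,0]))
t=pickle.load(open("pics/t10.pkl","rb"))
f=lambda x,y:uv(ray(t,[[150+x/3.6,130+y/3.6]],.046))
print("top win",f(251,270),"front far corner",f(305,206),f(330,310),"scale face",f(380,314),f(487,303),"sauce",f(375,185),f(475,172), "dish far edge",f(230,209),f(290,205),"near edge",f(230,333),f(300,328))
```

```text
win [[523.5, 91.7]] edges L,R [[573.5, 71.5], [474.2, 70.9], [573.1, 111.7], [474.6, 111.2]] back [[555.0, 152.6], [487.5, 152.3]]
[[521.6, 166.9]]
top win [[522.3, 88.7]] front far corner [[569.1, 35.8]] [[479.0, 27.8]] scale face [[469.3, -13.3]] [[465.0, -103.5]] sauce [[577.8, -25.3]] [[575.9, -110.5]] dish far edge [[576.1, 98.9]] [[571.8, 48.2]] near edge [[472.4, 113.8]] [[467.8, 54.9]]
```

Both views put the dish centred on the gap (u 523.9 against 524.5) and parallel to it. Now I push straight through, watching the force.

Emit:
move_arm --commands '[[[0.033,-0.248,0],[0,0,0],-0.15],[[0.033,-0.248,0],[0,0,0],-0.15],[[0.033,-0.248,0],[0,0,0],-0.15],[[0.033,-0.248,0],[0,0,0],-0.15],[[0.033,-0.248,0],[0,0,0],-0.15]]'

```text
clock: 10.6
tcp_pos: [0.5019, 0.1843, 0.0316]
orientation: [0.0, 0.754, -0.657, -0.0]
wrist_force: [-0.6, 0.9, -1.1]
finger_gap: 0.0366
```

Emit:
move_arm --commands '[[[0.033,-0.248,0],[0,0,0],-0.15],[[0.033,-0.248,0],[0,0,0],-0.15],[[0,0,0],[0,0,0],-0.15]]'

```text
clock: 10.9
tcp_pos: [0.5048, 0.1639, 0.0317]
orientation: [0.0, 0.754, -0.657, 0.0]
wrist_force: [-0.3, -0.1, 0.7]
finger_gap: 0.0359
```

```bash
python3 snap.py wrist w11
```

```text
{'clock': 10.9, 'tcp_pos': [0.5048, 0.1639, 0.0317], 'orientation': [0.0003, 0.7537, -0.6573, 0.0003], 'joint_pos': [0.1631, 0.3992, -0.4085, 0.7631, -0.0008, -1.5441], 'finger_gap': 0.0359, 'wrist_force': [-0.2745, -0.0628, 0.6531]}
```

View pics/w11.png

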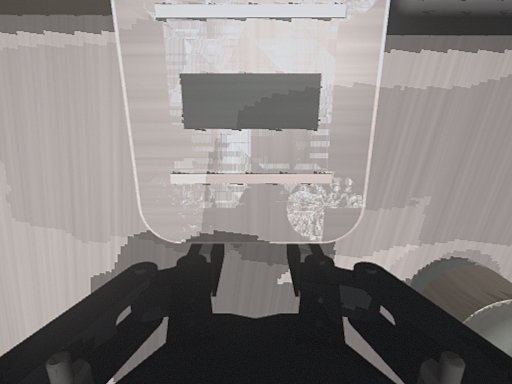

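Emit:
move_arm --commands '[[[0.033,-0.248,0],[0,0,0],-0.15],[[0.033,-0.248,0],[0,0,0],-0.15],[[0.033,-0.248,0],[0,0,0],-0.15],[[0.033,-0.248,0],[0,0,0],-0.15],[[0,0,0],[0,0,0],-0.15]]'

```text
clock: 11.45
tcp_pos: [0.51, 0.1241, 0.0316]
orientation: [0.0, 0.754, -0.657, 0.0]
wrist_force: [-1.2, -0.4, 0.1]
finger_gap: 0.0364
```

```bash
python3 snap.py wrist w12; python3 -c "
import cv2;a=cv2.imread('pics/w12.png');cv2.imwrite('pics/w12b.png',cv2.resize(a[:280],None,fx=1.5,fy=1.5))"
```

```text
{'clock': 11.45, 'tcp_pos': [0.51, 0.1241, 0.0316], 'orientation': [0.0004, 0.7537, -0.6572, 0.0004], 'joint_pos': [0.0864, 0.3901, -0.4235, 0.7572, -0.0012, -1.6209], 'finger_gap': 0.0364, 'wrist_force': [-1.2489, -0.3787, 0.0547]}
```

View pics/w12b.png

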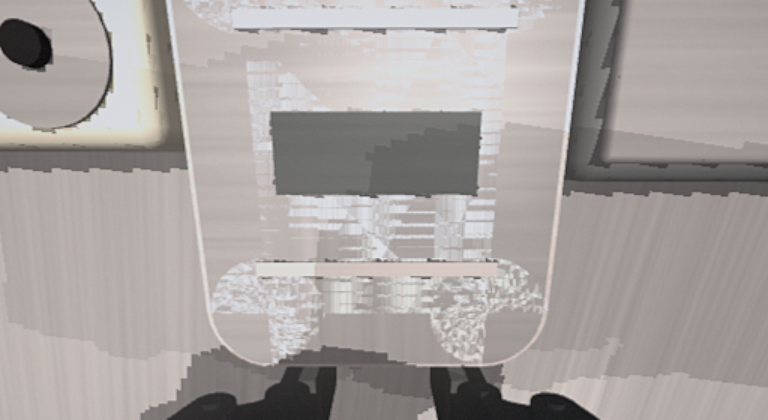

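Emit:
move_arm --commands '[[[0.033,-0.248,0],[0,0,0],-0.15],[[0.033,-0.248,0],[0,0,0],-0.15],[[0.033,-0.248,0],[0,0,0],-0.15],[[0.033,-0.248,0],[0,0,0],-0.15],[[0.033,-0.248,0],[0,0,0],-0.15]]'

```text
clock: 12.0
tcp_pos: [0.5164, 0.0752, 0.0316]
orientation: [0.0, 0.754, -0.657, -0.0]
wrist_force: [0.2, 1.2, 1.0]
finger_gap: 0.0363
```

Emit:
move_arm --commands '[[[0.033,-0.248,0],[0,0,0],-0.15],[[0.033,-0.248,0],[0,0,0],-0.15],[[0.033,-0.248,0],[0,0,0],-0.15],[[0.033,-0.248,0],[0,0,0],-0.15],[[0.033,-0.248,0],[0,0,0],-0.15]]'

```text
clock: 12.5
tcp_pos: [0.5229, 0.0257, 0.0315]
orientation: [0.0, 0.754, -0.657, -0.0]
wrist_force: [-0.4, 1.6, -0.0]
finger_gap: 0.0363
```

```bash
python3 snap.py wrist w13
```

```text
{'clock': 12.5, 'tcp_pos': [0.5229, 0.0257, 0.0315], 'orientation': [0.0001, 0.7543, -0.6565, -0.0001], 'joint_pos': [-0.1042, 0.3882, -0.4269, 0.7561, -0.0001, -1.8133], 'finger_gap': 0.0363, 'wrist_force': [-0.3891, 1.6068, -0.0059]}
```

View pics/w13.png

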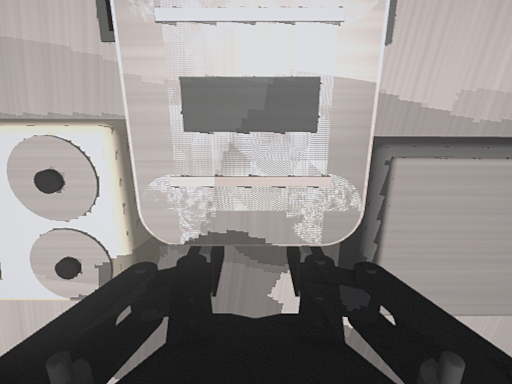

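Emit:
move_arm --commands '[[[0.033,-0.248,0.1],[0,0,0],-0.15],[[0.033,-0.248,0],[0,0,0],-0.15],[[0.033,-0.248,0],[0,0,0],-0.15],[[0.033,-0.248,0],[0,0,0],-0.15],[[0.033,-0.248,0],[0,0,0],-0.15]]'

```text
clock: 13.05
tcp_pos: [0.5298, -0.0237, 0.0359]
orientation: [-0.0, 0.754, -0.656, 0.0]
wrist_force: [1.0, 2.8, 1.6]
finger_gap: 0.0367
```

Emit:
move_arm --commands '[[[0.033,-0.248,0],[0,0,0],-0.15],[[0.033,-0.248,0],[0,0,0],-0.15],[[0.033,-0.248,0],[0,0,0],-0.15],[[0.033,-0.248,0],[0,0,0],-0.15],[[0,0,0],[0,0,0],-0.15]]'

```text
clock: 13.55
tcp_pos: [0.5353, -0.0646, 0.0356]
orientation: [0.001, 0.754, -0.657, 0.001]
wrist_force: [-0.7, -0.6, 0.6]
finger_gap: 0.0364
```

```bash
python3 snap.py wrist w14; python3 snap.py top t14
```

```text
{'clock': 13.55, 'tcp_pos': [0.5353, -0.0646, 0.0356], 'orientation': [0.0005, 0.7537, -0.6572, 0.0007], 'joint_pos': [-0.2682, 0.4073, -0.3834, 0.7793, -0.0016, -1.9755], 'finger_gap': 0.0364, 'wrist_force': [-0.7086, -0.5908, 0.5943]}
{'clock': 13.6, 'tcp_pos': [0.535, -0.064, 0.0355], 'orientation': [0.0005, 0.7538, -0.6571, 0.0004], 'joint_pos': [-0.2674, 0.4072, -0.384, 0.7794, -0.0012, -1.975], 'finger_gap': 0.0361, 'wrist_force': [-0.5422, -0.0011, 0.0174]}
```

View pics/w14.png

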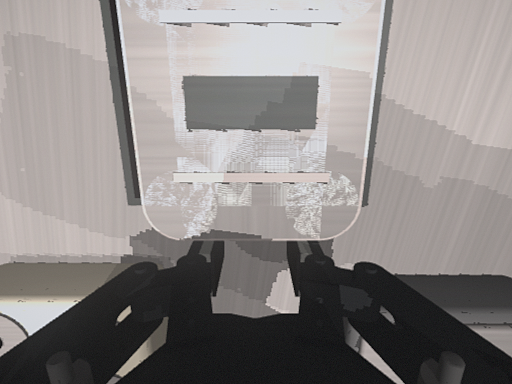

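View pics/t14.png

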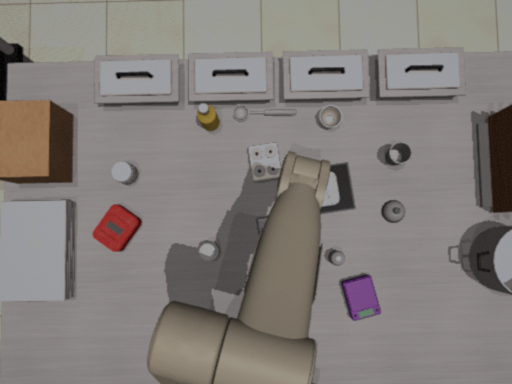

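Run:
```python
from h import *; import pickle
c=pickle.load(open("pics/w14.pkl","rb")); T=c["Twc"]
print("win",uv(ray(c,[[251,103]],.048,T)),"plate back",uv(ray(c,[[134,204],[367,204]],0,T)),"dish back",uv(ray(c,[[180,239],[320,239]],.046,T)),"L R",uv(ray(c,[[112,30],[379,30]],.046,T)))
```

```text
win [[523.6, -208.2]] plate back [[598.0, -147.9], [451.2, -148.5]] dish back [[556.8, -147.4], [491.4, -147.7]] L R [[576.0, -234.3], [475.5, -234.7]]
```

The plate centre is v≈-236 and the dish is at -208, so 28 mm remain.

Emit:
move_arm --commands '[[[0.033,-0.248,0],[0,0,0],-0.15],[[0.033,-0.248,0],[0,0,0],-0.15],[[0.02,-0.15,0],[0,0,0],-0.15],[[0.007,-0.05,0],[0,0,0],-0.15],[[0,0,0],[0,0,0],-0.15]]'

```text
clock: 14.15
tcp_pos: [0.5387, -0.0912, 0.0357]
orientation: [0.0, 0.754, -0.657, 0.0]
wrist_force: [-0.8, 0.9, -0.0]
finger_gap: 0.0363
```

Emit:
move_arm --commands '[[[-0.05,0.37,0],[0,0,0],-0.15],[[-0.05,0.37,0],[0,0,0],-0.15],[[0,0,1],[0,0,0],-0.15],[[0,0,1],[0,0,0],-0.15],[[0,0,1],[0,0,0],-0.15]]'

```text
clock: 14.65
tcp_pos: [0.5336, -0.0589, 0.1567]
orientation: [0.0, 0.755, -0.656, -0.001]
wrist_force: [0.4, 0.2, -0.1]
finger_gap: 0.0364
```

Emit:
move_arm --commands '[[[0,0,1],[0,0,0],-0.15],[[0,0,1],[0,0,0],-0.15],[[0,0,0],[0,0,0],-1],[[0,0,0],[0,0,0],-1]]'

```text
clock: 15.05
tcp_pos: [0.5349, -0.0596, 0.2368]
orientation: [-0.001, 0.755, -0.656, 0.001]
wrist_force: [-0.2, -0.2, 0.0]
finger_gap: 0.008
```

```bash
python3 snap.py wrist w15
```

```text
{'clock': 15.05, 'tcp_pos': [0.5349, -0.0596, 0.2368], 'orientation': [-0.0006, 0.7548, -0.6559, 0.0011], 'joint_pos': [-0.2603, 0.2441, -0.0804, 1.2438, 0.0001, -1.971], 'finger_gap': 0.008, 'wrist_force': [-0.1713, -0.2108, 0.0374]}
```

View pics/w15.png

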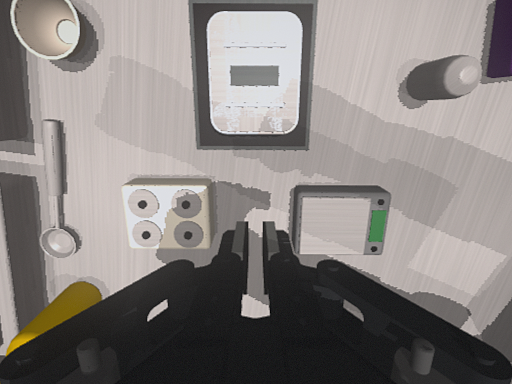

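Run:
```python
from h import *; import pickle
c=pickle.load(open("pics/w15.pkl","rb")); T=c["Twc"]
print("win",uv(ray(c,[[254,76]],.048,T)),"plate",uv(ray(c,[[191,3],[316,2],[309,149],[197,149]],0,T)))
```

```text
win [[524.4, -234.3]] plate [[598.6, -317.7], [453.2, -319.8], [450.3, -148.8], [600.6, -147.6]]
```

Emit:
move_arm --commands '[[[-0.15,-0.9,0.1],[0,0,0],-1],[[-0.15,-0.9,0.1],[0,0,0],-1],[[-0.15,-0.9,0],[0,0,0],-1],[[-0.15,-0.9,0],[0,0,0],-1],[[-0.15,-0.9,0],[0,0,0],-1]]'

```text
clock: 15.6
tcp_pos: [0.5033, -0.241, 0.2415]
orientation: [0.0, 0.755, -0.656, -0.002]
wrist_force: [0.4, -0.4, 0.1]
finger_gap: -0.0001
```

Emit:
move_arm --commands '[[[-0.15,-0.9,0],[0,0,0],-1],[[-0.15,-0.5,0],[0,0,0],-1],[[0,0,0],[0,0,0],-1],[[0,0,0],[0,0,0],-1]]'

```text
clock: 16.0
tcp_pos: [0.4918, -0.296, 0.2418]
orientation: [-0.0, 0.754, -0.657, -0.002]
wrist_force: [0.2, -0.4, -0.6]
finger_gap: 0.0002
```

```bash
python3 snap.py wrist w16; python3 snap.py top t16
```

```text
{'clock': 16.0, 'tcp_pos': [0.4918, -0.296, 0.2418], 'orientation': [-0.0001, 0.7541, -0.6568, -0.0019], 'joint_pos': [-0.6819, 0.3167, 0.0301, 1.2879, 0.0004, -2.3903], 'finger_gap': 0.0002, 'wrist_force': [0.1892, -0.4107, -0.6258]}
{'clock': 16.05, 'tcp_pos': [0.4921, -0.2956, 0.2422], 'orientation': [-0.0001, 0.7544, -0.6564, -0.0016], 'joint_pos': [-0.6809, 0.3161, 0.0303, 1.2881, 0.0004, -2.3904], 'finger_gap': -0.0002, 'wrist_force': [-0.303, 0.1246, -0.6787]}
```

View pics/w16.png

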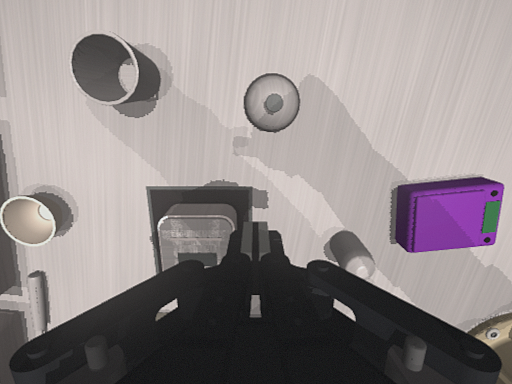

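Run:
```python
from h import *; import pickle
a=cv2.imread("pics/w16.png");cv2.imwrite("pics/bellw.png",cv2.resize(a[60:145,230:315],(510,510),interpolation=cv2.INTER_CUBIC))
a=cv2.imread("pics/t16.png");cv2.imwrite("pics/bellt.png",cv2.resize(a[190:232,373:415],(504,504),interpolation=cv2.INTER_CUBIC))
cv2.imwrite("pics/bells.png",np.hstack([cv2.resize(cv2.imread("pics/bellw.png"),(400,400)),cv2.resize(cv2.imread("pics/bellt.png"),(400,400))]))
```

```text
(no output)
```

View pics/bells.png

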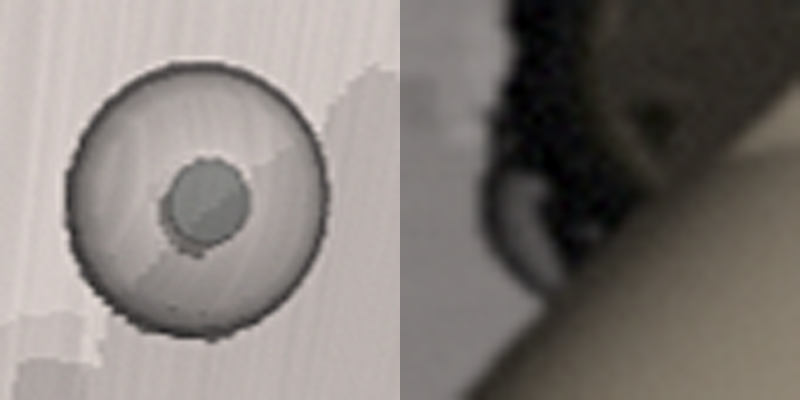

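Run:
```python
from h import *; import pickle
c=pickle.load(open("pics/w16.pkl","rb")); t=pickle.load(open("pics/top0.pkl","rb"))
w=ray(c,[[274.8,102.7]],.052,c["Twc"]); print("wrist",w,"top",ray(t,[[396.5,210.4]],.052))
print("base",ray(c,[[271.9,102.5]],.012,c["Twc"]), "knob dia",np.ptp(ray(c,[[266.5,103],[283,103]],.052,c["Twc"]),axis=0))
from workcell import env; print(np.round(w[0]-env.get_state()["tcp_pos"],4))
```

```text
wrist [[ 0.47973422 -0.37455685  0.052     ]] top [[ 0.47963792 -0.37425592  0.052     ]]
base [[ 0.48056849 -0.37519815  0.012     ]] knob dia [0.01818682 0.00253425 0.        ]
[-0.0127 -0.0792 -0.1906]
```

Both views put the knob at (0.4797, -0.3744).

Emit:
move_arm --commands '[[[-0.1,-0.66,0],[0,0,0],-1],[[-0.1,-0.66,0],[0,0,0],-1],[[-0.1,-0.66,-0.6],[0,0,0],-1],[[0,0,-0.9],[0,0,0],-1],[[0,0,-0.9],[0,0,0],-1]]'

```text
clock: 16.6
tcp_pos: [0.4812, -0.3758, 0.1469]
orientation: [-0.0, 0.755, -0.656, 0.001]
wrist_force: [0.6, 0.4, 0.0]
finger_gap: 0.0001
```

Emit:
move_arm --commands '[[[0,0,-0.9],[0,0,0],-1],[[0,0,-0.5],[0,0,0],-1],[[0,0,0],[0,0,0],-1],[[0,0,0],[0,0,0],-1]]'

```text
clock: 17.0
tcp_pos: [0.481, -0.375, 0.0919]
orientation: [-0.0, 0.755, -0.656, -0.0]
wrist_force: [0.3, 0.8, -0.3]
finger_gap: -0.0002
```

```bash
python3 snap.py wrist w17; python3 snap.py side s17; python3 -c "
import cv2;a=cv2.imread('pics/s17.png');cv2.imwrite('pics/s17c.png',cv2.resize(a[180:320,240:440],None,fx=3.5,fy=3.5,interpolation=cv2.INTER_CUBIC))"
```

```text
{'clock': 17.0, 'tcp_pos': [0.481, -0.375, 0.0919], 'orientation': [-0.0, 0.7548, -0.656, -0.0003], 'joint_pos': [-0.7938, 0.4684, -0.1233, 0.9798, 0.0, -2.5045], 'finger_gap': -0.0002, 'wrist_force': [0.2561, 0.7828, -0.3441]}
{'clock': 17.05, 'tcp_pos': [0.4816, -0.3759, 0.0929], 'orientation': [0.0, 0.7547, -0.656, 0.0008], 'joint_pos': [-0.7941, 0.4674, -0.122, 0.9797, 0.0, -2.5045], 'finger_gap': -0.0001, 'wrist_force': [-0.1132, -0.0875, 0.6828]}
```

View pics/s17c.png

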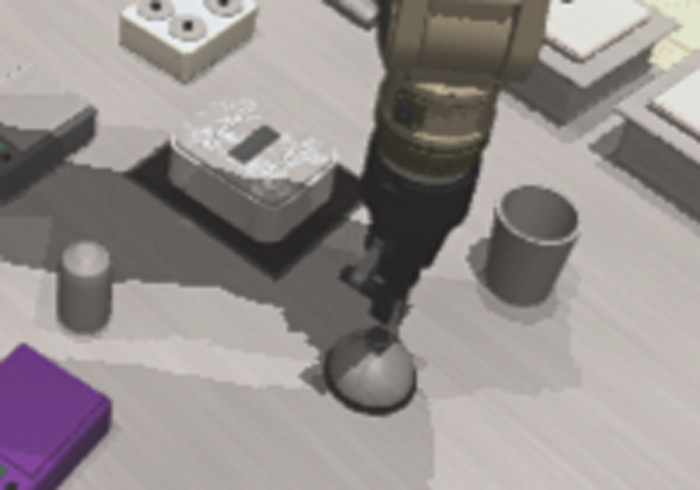

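View pics/w17.png

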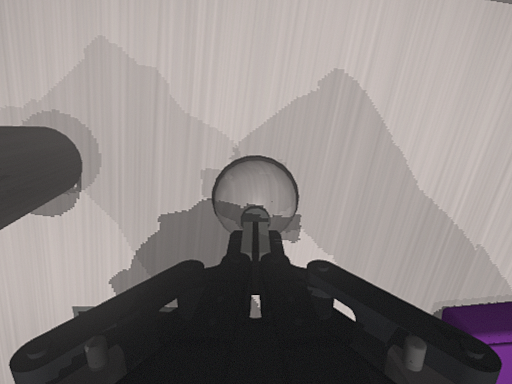

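The side view shows the dish well inside the plate and the closed fingertips just above the knob. Pressing now.

Emit:
move_arm --commands '[[[0,0,-0.4],[0,0,0],-1],[[0,0,-0.15],[0,0,0],-1],[[0,0,-0.1],[0,0,0],-1],[[0,0,0],[0,0,0],-1],[[0,0,0],[0,0,0],-1]]'

```text
clock: 17.6
tcp_pos: [0.4811, -0.3764, 0.0667]
orientation: [-0.0, 0.754, -0.656, 0.001]
wrist_force: [0.8, 0.8, 3.8]
finger_gap: 0.0001
```

Emit:
move_arm --commands '[[[0,0,-0.05],[0,0,0],-1],[[0,0,0],[0,0,0],-1],[[0,0,0],[0,0,0],-1]]'

```text
clock: 17.9
tcp_pos: [0.4812, -0.3764, 0.0659]
orientation: [-0.0, 0.754, -0.656, 0.001]
wrist_force: [-1.0, 3.3, 12.6]
finger_gap: -0.0
```

The force rose to 12.6 N, so the knob is on its stop and the bell has rung. Coming away.

Emit:
move_arm --commands '[[[0,0,0.3],[0,0,0],-1],[[0,0,0.8],[0,0,0],-1],[[0,0,1],[0,0,0],-1],[[0,0,1],[0,0,0],-1],[[0,0,1],[0,0,0],-1]]'

```text
clock: 18.4
tcp_pos: [0.48, -0.3759, 0.2293]
orientation: [0.0, 0.754, -0.657, -0.0]
wrist_force: [0.1, -0.1, 0.6]
finger_gap: -0.0002
```

Emit:
move_arm --commands '[[[-0.5,0,0.5],[0,0,0],-1],[[-0.5,0,0],[0,0,0],-1],[[0,0,0],[0,0,0],-1],[[0,0,0],[0,0,0],-1]]'

```text
clock: 18.8
tcp_pos: [0.4403, -0.3761, 0.2476]
orientation: [-0.0, 0.754, -0.657, -0.0]
wrist_force: [0.5, -0.5, -0.5]
finger_gap: -0.0001
```

```bash
python3 snap.py side s18; python3 snap.py top t18
```

```text
{'clock': 18.8, 'tcp_pos': [0.4403, -0.3761, 0.2476], 'orientation': [-0.0, 0.754, -0.6568, -0.0001], 'joint_pos': [-0.8455, 0.3221, 0.052, 1.3009, 0.0, -2.5539], 'finger_gap': -0.0001, 'wrist_force': [0.5328, -0.507, -0.4926]}
{'clock': 18.85, 'tcp_pos': [0.4406, -0.3761, 0.2473], 'orientation': [-0.0, 0.7542, -0.6566, -0.0003], 'joint_pos': [-0.8451, 0.3229, 0.0522, 1.3007, 0.0, -2.5539], 'finger_gap': -0.0001, 'wrist_force': [0.0679, 0.0797, -0.5935]}
```

View pics/s18.png

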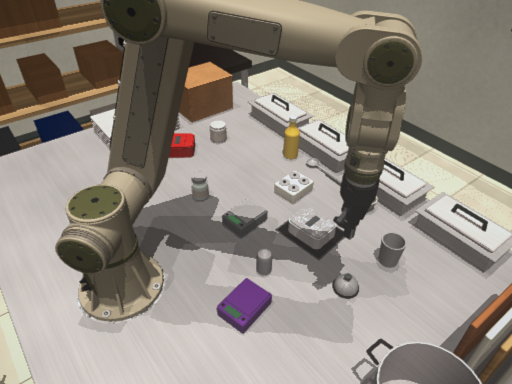

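View pics/t18.png

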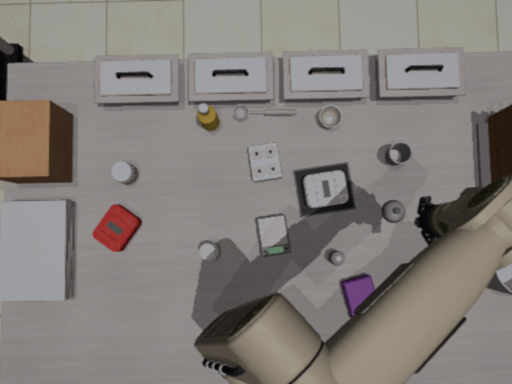

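The dish sits in the plate with the dark border visible all round. The knob is up, and the bystanders are at the same pixels as at the start.

```bash
python3 -c "
from workcell import job; print(job.hand_in())"
```

```text
the job is handed in; nothing more can be done
None
```

I pushed the dish sideways into line with the gap, slid it through with two part-open fingers and stopped it on the plate. Then I pressed the bell with the closed fingertips, lifted clear and handed in at about 19 s; `job.hand_in()` gives no verdict.

- **Dish:** its centre measured within about 2 mm of the plate's centre, parallel to it, with the dark plate showing all round. It passed the gap with no sign of touching either wall; the force readings while pushing stayed under about 4 N.
- **Bell:** the force rose to 12.6 N with the tool about 5 mm below the knob's rest height, so the knob was on its stop. The side view afterwards shows the knob up and the arm clear.
- **Other things:** the bystanders in the final top view are at the same pixels as at the start. No check failed. The only disagreements were 1–3 mm between the top and wrist cameras.

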